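Emboss a wooden place card and lay it on the plate

ROBOT

A 6-joint arm with a two-finger parallel gripper is mounted at the origin on the work surface. World frame = base frame: x ahead of the robot, y to its left, z up, the work surface at z = 0. Lengths are in mm, angles in degrees, forces in N, time in s.
With the tool pointing down it reaches from about 300 to 875 mm from the base axis. Payload 4.2 kg.
Tool frame: the origin (TCP) lies on the centre line of the jaws, within the pads' length; the fingertips stand 11 mm ahead of it and the grasp point (between the pads) lies 8 mm behind it; z points along the fingers, y is the line along which they close (so a half turn about z gives the same grasp; the last joint's range is limited). The gripper opens to 85 mm and grips with 20 to 120 N. Pads are 22 mm wide; open, the fingers measure 114 mm over their backs; the gripper's body (76 mm by 85 mm) begins 54 mm behind the grasp point. The pads swing forward as they close: fully open they stand 13 mm farther back than shut.
Start: joints at [-74.714, 18.312, 89.639, -0, 72.044, -1.146], TCP at [162.661, -551.527, 242.338] pointing down, gripper open.
Joint ranges: [-177.97, 177.97], [-48.28, 115.42], [12.27, 149.76], [-77.06, 257.06], [2.81, 150.46], [-146.56, 146.56]. Speed limits (degrees/s): [147.25, 147.25, 180, 180, 180, 180].

INTERFACE

Orientations are given as a 3x3 rotation matrix whose columns are the frame's x, y, z axes.
In Python, from rig import * gives the robot as it stands.
- The arm moves only by the tool step_arm, never from a script. Its argument "moves" is a list of rows, each an object with "offset": the shift along the tool's x, y, z in mm, a list of three; "turn": the turn about the tool's z in degrees. In form: [{"offset": [x, y, z], "turn": turn}, ...]. A call has 1 to 10 rows; each row shifts and turns the commanded pose from where the row before left it, along the tool's axes as they then stand; what a row does not reach is not made up. A row lasts 1/10 s, in which the tool goes at most 50 mm and 8.59 degrees, less where a joint would pass 70% of its speed; a pose out of reach is approached as far as the arm can. A call with a gripper value outside its range is refused whole. "hand" is the opening, from 0 (shut) to 1 (fully open), set as the call begins (left out, the last holds). The fingers move at their own pace and stop on an object; "grip_force" is the grip in N (left out, the last holds). Time passes only in rows, so rows that do not move let the fingers close. It gives the time, the measured TCP pose, the force, the opening and the grip force at its end, in the units of the state.
- sense(): the state, without advancing time (a new reading comes with each control period).
- grab_frame(name): name is "scene" or "top"; returns (picture, depth): 400x640x3 uint8, red, green, blue; 400x640 float32, mm along the optical axis (not along the pixel's ray), 0 where there is no reading.
- camera_params(name): a dict with "intrinsics" (3x3 intrinsics, pixels), "R" (3x3) and "t" (3): a world point X has camera coordinates R X + t. Camera axes: x right, y down, z forward; pixel columns grow to the right and rows downward; lengths in mm; the calibration is good to about 2 mm. A picture is of the moment at which its call begins. camera_params takes no time and is no camera call.
- hand_in(): hands the job in; it is judged then, once.
The state is a dict: "clock": time; "qpos": joint angles; "qvel": joint speeds; "joint_torque": joint torques, N m; "position": TCP position; "tcp_rot": TCP orientation; "contact_force": force on the tool from outside, world axes, zero at the start; "torque": the same for the moment, N m; "grip_width": finger opening in mm; "gripper_force": force on a finger pad.
Only numpy, scipy, OpenCV 4.12 (cv2) and the standard library are available. Lean on these libraries where they do the work, as an engineer would, in place of code of your own. Each camera call takes 0.05 s, during which the arm holds its last target. There are 200 camera calls.

TASK

Slide the thin wooden place card lying on the small block into the throat of the embossing press until it is fully home against the stop, let go of it, then push the press's sprung plunger knob all the way down on it, hold it there for a moment and let it rise again. Then draw the card out and lay it gently, without dropping it, flat in the middle of the dinner plate, lengthwise in line with the fork and knife. Never work the press without the card fully home in it, and leave the glasses, cutlery and other tableware where they are.

Things in the scene. Friction and masses are not known exactly. Their poses are not given: they have to be found in the camera images.
- card: The place card: a plain pale wooden board 135 x 52 x 6 mm, 35 g, lying flat and loose, overhanging all round, on the block. Origin: centre of its underside; x along its 135 mm length, y across its 52 mm width, z up. The two ends and two faces are alike.
- block: Fixed dark wooden block, 100 x 30 x 28 mm high, that carries the card at the start. Origin: centre of its underside; x along its length. It is narrower than the card, so that fingers can close on the card's long edges from above on either side of it.
- press: Dark steel hand embossing press, fixed. Origin: on the table, below the stop face; x points into the throat (the card slides in along +x), y across, z up. Base 185 x 90 x 12 mm high, x -120 to 65 mm. Column behind the stop: x 0 to 55, 50 wide, 98 high. Card fully home: its origin at (-67.5, 0, 36) mm in this frame, its length along x, 91 mm of it sticking out of the throat.
- press_stop (a point): On the stop face at bed level: (0, 0, 36) mm in the press frame. The bed is flat at z = 36: the throat floor, 72 mm wide, from x = -42 to the stop at 0, with two side guides 10 mm high (x -39 to -1) that leave 58 mm for the card's width.
- throat_mouth (a point): Middle of the throat's mouth at bed level: (-44, 0, 36) mm in the press frame. In front of it a narrow tongue 30 mm wide, x -110 to -42, carries the card at the same level; fingers fit on either side of it. The head above the throat begins here: underside z = 64 (raised die z = 60.5), top z = 98, 50 mm wide.
- knob_top (a point): Centre of the top of the plunger's dark wooden knob, a flat disc of 44 mm diameter and 22 mm thick on a steel rod, over the throat at (-20, 0, 142) mm in the press frame when up. It moves straight down by 18 mm.
- plunger (a joint): Travel of the plunger in m: 0 up, 0.018 fully down (on the card). Sprung: about 5 N to start, 15 N at the bottom; it rises by itself.
- plate: White dinner plate of 260 mm diameter on a round cork mat of 290 mm, fixed. Origin: on the table at its centre; x along the fork and knife. The flat inner floor is 8 mm above the table and about 170 mm across; the rim rises to 21 mm.
- fork: Brass-coloured fork, 200 mm long, 5 mm thick, on the table left of the plate, along the plate's x. Leave alone.
- knife: Brass-coloured knife, 210 mm long, 6 mm thick, on the table right of the plate, along the plate's x. Leave alone.
- wine_glass: Stemmed wine glass, 190 mm high, 74 mm wide, beyond the plate. Origin: centre of its foot. Leave alone.
- tumbler: Straight water glass, 95 mm high, 68 mm wide, beyond the block. Leave alone.
- votive: Candle in a glass, 65 mm high, 72 mm wide, behind the press. Leave alone.
- grinder: Turned dark wooden pepper grinder, 130 mm high, 54 mm wide, behind the press. Leave alone.
- napkin_ring: Brass napkin ring standing on end, 30 mm high, 44 mm wide, near the tumbler. Leave alone.
Not all that is in view belongs to the job. Leave any blue look-alike of the press alone.

How it is judged:
By the outcome, as a careful person would: the job done as asked, in the order asked, and still so for the second after the job is handed in, with the robot touching nothing.
It also fails if it takes over 72 s, if anything falls off the work surface, if the arm or the gripper's body presses on something with over 40 N, if the wrist force passes 120 N, or if a joint passes its speed limit or range.

## Working session

There is one attempt and no reset: what is moved stays moved. The work goes in short steps, Python scripts to look and compute and a tool call to move; the robot and the scene stay as the last step left them, time stands still between calls to the robot, and variables do not carry over. Pictures are saved under pics/ and viewed, at most 10 in all, crops included, and the job is handed in when it is done.

Besides the shell and the picture viewer there is one more tool, called after ">>>" as name([rows], argument=value, ...), one row to a line, values as JSON. step_arm: Moves the arm, as the interface text tells. Its arguments: {"type":"object","properties":{"moves":{"type":"array","items":{"type":"object","properties":{"offset":{"type":"array","items":{"type":"number"}},"turn":{"type":"number"}}}},"hand":{"type":"number"},"grip_force":{"type":"number"}},"required":["moves"]}

```bash
mkdir -p pics; cat > h.py <<'E'
from rig import *
import numpy as np, cv2
np.set_printoptions(precision=1,suppress=True)
def grab(n):
    p,d=grab_frame(n); np.savez(f'{n}.npz',p=p,d=d); return p,d
def world(n,d=None):
    if d is None: d=np.load(f'{n}.npz')['d']
    c=camera_params(n);K=np.array(c['intrinsics']);R=np.array(c['R']);t=np.array(c['t']).ravel()
    v,u=np.mgrid[:400,:640]
    P=np.stack([(u-K[0,2])/K[0,0]*d,(v-K[1,2])/K[1,1]*d,d],-1)
    return (P-t)@R
E
python3 - <<'E'
from h import *
for n in('scene','top'):
    p,d=grab(n); cv2.imwrite(f'pics/{n}1.png',p[:,:,::-1])
    c=camera_params(n);print(n,c['intrinsics'],-np.array(c['R']).T@np.array(c['t']).ravel(),c['R'])
print(sense())
E
```

```text
scene [[407.8   0.  323. ]
 [  0.  407.8 207.3]
 [  0.    0.    1. ]] [1366.8 -563.4  845.2] [[ 0.6  0.8  0. ]
 [ 0.5 -0.3 -0.8]
 [-0.7  0.5 -0.6]]
top [[384.2   0.  318.8]
 [  0.  384.2 202.7]
 [  0.    0.    1. ]] [ 493.3   10.8 1184. ] [[ 0.  -1.   0. ]
 [-1.  -0.  -0.1]
 [ 0.1 -0.  -1. ]]
{'clock': 0.1, 'qpos': array([-74.7,  18.3,  89.7,  -0. ,  72. ,  -1.1]), 'qvel': array([-0.1, -0.1, -0.3, -0. ,  0. , -0. ]), 'joint_torque': array([  0. , -41.6, -23.5,   0. ,   0. ,   0. ]), 'position': array([ 162.6, -551.1,  241.6]), 'tcp_rot': array([[ 1. ,  0.3, -0. ],
       [ 0.3, -1. ,  0. ],
       [ 0. , -0. , -1. ]]), 'contact_force': array([-0.2,  0.3,  0.4]), 'torque': array([-0. , -0.1,  0. ]), 'gripper_force': 0.0, 'grip_width': 85.5398279120517}
```

View pics/scene1.png

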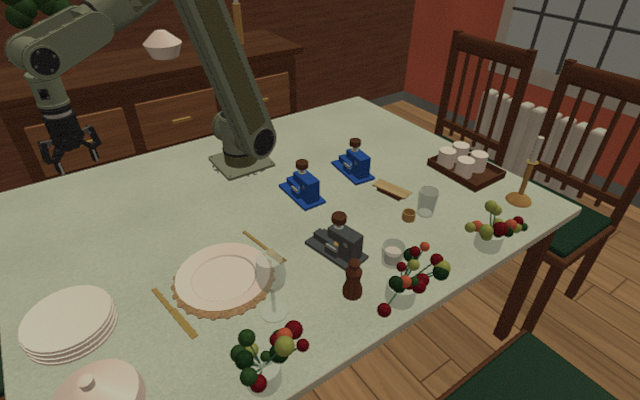

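View pics/top1.png

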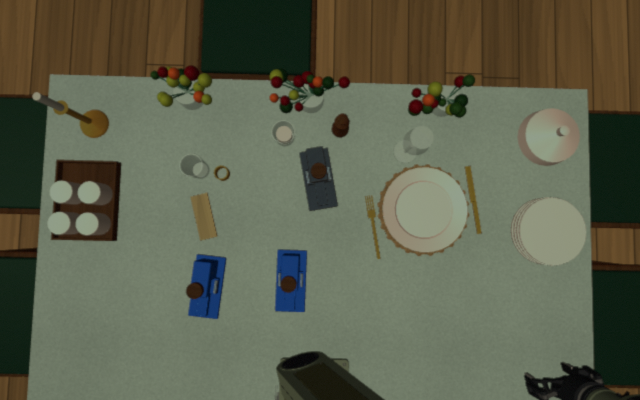

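The dark press is at top (318,178). Its blue look-alikes are at (207,287) and (291,280). The pale card is on the block at (204,216), and nothing else looks like it. I'll take one close crop and fit the poses from depth.

```bash
python3 - <<'E'
from h import *
z=np.load('top.npz');p,d=z['p'],z['d'];W=world('top')
a=cv2.resize(p[140:250,180:345],None,fx=4.8,fy=4.8,interpolation=cv2.INTER_CUBIC)
a=cv2.convertScaleAbs(a,alpha=1.8)
cv2.imwrite('pics/crop1.png',a[:,:,::-1])
def rect(name,box,lo,hi,Wd=W):
    u0,u1,v0,v1=box;Q=Wd[v0:v1,u0:u1].reshape(-1,3);Q=Q[(Q[:,2]>lo)&(Q[:,2]<hi)]
    r=cv2.minAreaRect(Q[:,:2].astype(np.float32));print(name,len(Q),r,'medz',np.median(Q[:,2]),'mean',Q.mean(0))
print('table z',[W[v,u] for u,v in((260,240),(260,180),(350,140),(450,300))])
rect('card',(185,222,188,245),22,50)
rect('base',(290,350,135,220),6,20)
rect('pressall',(290,350,135,220),6,200)
rect('bed/tongue',(290,350,135,220),28,45)
rect('head',(290,350,135,220),85,108)
rect('knob',(290,350,135,220),125,160)
S=world('scene')
rect('s card',(368,415,172,202),22,50,S)
rect('s knob',(325,350,205,235),125,160,S)
rect('s head',(325,370,205,270),85,106,S)
rect('s base',(300,375,220,275),6,18,S)
rect('s tongue',(300,375,220,275),28,44,S)
rect('mat/plate',(375,473,160,258),3,40)
rect('rim',(375,473,160,258),16,40)
rect('fork',(362,384,190,262),2.5,12)
rect('knife',(462,484,162,238),3,12)
E
```

```text
table z [array([450.8, 172.6,   0.7]), array([634.9, 178.2,   4.6]), array([768.1, -97.3,   1.1]), array([ 282.2, -411.9,    1.1])]
card 801 ((519.819580078125, 339.8580627441406), (135.0953369140625, 53.106624603271484), 14.834090232849121) medz 33.64697263063548 mean [519.4 339.6  33.7]
base 839 ((659.650390625, -7.038230895996094), (242.52891540527344, 177.4226531982422), 0.8691298365592957) medz 11.92428326746214 mean [627.9  -2.2  12. ]
pressall 1837 ((657.7213134765625, -5.645439147949219), (242.4038848876953, 180.12176513671875), 2.303732395172119) medz 34.250613245103416 mean [642.    1.5  50.7]
bed/tongue 316 ((675.0328979492188, 11.995964050292969), (233.19972229003906, 79.50292205810547), 23.425905227661133) medz 36.057915503098286 mean [613.5  -1.7  36.4]
head 402 ((675.6624755859375, 6.756011962890625), (99.57721710205078, 49.78965759277344), 11.211275100708008) medz 97.46647336015921 mean [683.7   9.2  97.3]
knob 201 ((649.256103515625, 1.5171890258789062), (40.77949905395508, 38.36402130126953), 1.4793457984924316) medz 141.81641550177432 mean [649.2   1.6 141.5]
s car
[... 754 characters left out ...]
 medz 34.13174271130204 mean [647.  -11.3  34.9]
mat/plate 6263 ((561.0147094726562, -329.3453674316406), (301.0246887207031, 305.38018798828125), 1.1515225172042847) medz 8.726069167272195 mean [ 557.8 -327.2   10.7]
rim 1589 ((557.9967041015625, -325.54998779296875), (256.36529541015625, 257.17156982421875), 0.556740939617157) medz 18.985131422179055 mean [ 556.3 -330.6   19.3]
fork 501 ((503.90423583984375, -171.2601318359375), (218.1957244873047, 65.04387664794922), 0.964541494846344) medz 4.56672914101575 mean [ 514.4 -174.4    4.8]
knife 456 ((592.0755004882812, -480.392578125), (66.0599136352539, 234.1282196044922), 89.79563903808594) medz 5.079427237315215 mean [ 587.  -481.3    5.4]
```

View pics/crop1.png

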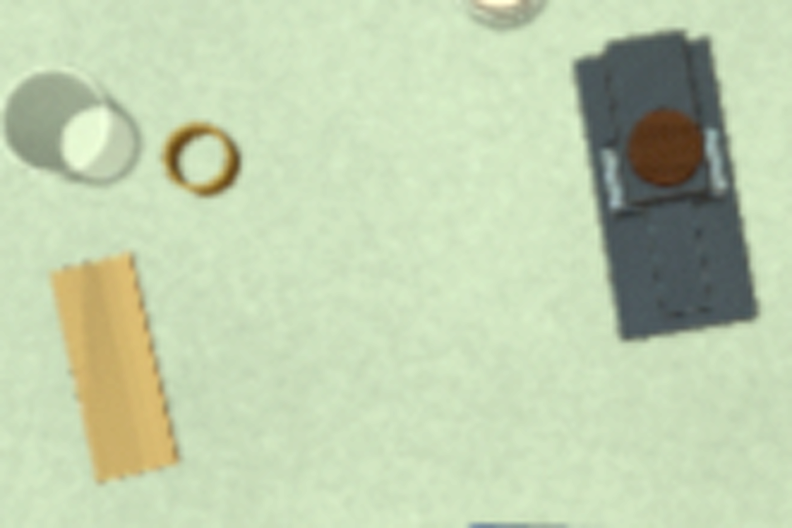

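Poses measured with the top camera:
- **Card:** centre (519.8, 339.9), yaw 14.8°, top at z≈34, size 135×53, as described.
- **Press:** the head fits 99.6×50 at 11.1°, which puts the stop at about (669.8, 5.6). The knob agrees with this.
- **Plate:** centre about (558, -326), with its axis close to world x.

Next I'll plan the first move. I'll grip the card 28 mm behind its centre so the gripper body clears the press head.

```bash
cat >> h.py <<'E'
def plan(x,y,z,yaw):
    s=sense();R=s['tcp_rot'];p=s['position']
    y0=np.degrees(np.arctan2(R[1,0],R[0,0]));turn=y0-yaw
    a=np.radians(yaw);X=np.array([np.cos(a),np.sin(a),0]);Y=np.array([np.sin(a),-np.cos(a),0])
    d=np.array([x,y,z])-p
    print('t%.2f'%s['clock'],'pos',p,'yaw %.2f'%y0,'| turn first %.2f then'%turn,[round(float(v),1) for v in(d@X,d@Y,-d[2])],'tilt',R[:,2].round(3),'F',s['contact_force'],'w %.1f'%s['grip_width'])
E
python3 - <<'E'
from h import *
plan(492.7,332.7,242,14.8)
z=np.load('top.npz');p=z['p'].astype(int);W=world('top')
# fork, knife directions by brass colour
for n,(u0,u1,v0,v1) in dict(fork=(362,384,190,262),knife=(462,484,162,238)).items():
    q=p[v0:v1,u0:u1]; m=(q[...,0]-q[...,2])>45
    r=W[v0:v1,u0:u1][m][:,:2]; vx,vy,cx,cy=cv2.fitLine(r.astype(np.float32),cv2.DIST_HUBER,0,.01,.01).ravel()
    print(n,m.sum(),np.degrees(np.arctan2(vy,vx)),cx,cy,cv2.minAreaRect(r.astype(np.float32)))
# plate rim fits
Q=W[155:265,370:478].reshape(-1,3);F=Q[(Q[:,2]>17)&(Q[:,2]<25)][:,:2]
c,rr=cv2.minEnclosingCircle(F.astype(np.float32));print('plate rim',c,rr)
E
```

```text
t0.10 pos [ 162.6 -551.1  241.6] yaw 16.43 | turn first 1.63 then [545.0, -770.2, -0.4] tilt [-0.  0. -1.] F [-0.2  0.3  0.4] w 85.5
fork 264 -4.5210567 512.1561 -187.43521 ((507.37103271484375, -179.60037231445312), (204.77874755859375, 50.611385345458984), 1.1913636922836304)
knife 314 9.528085 593.1515 -480.67548 ((594.2469482421875, -247.093994140625), (513.5687255859375, 207.34262084960938), 89.40215301513672)
plate rim (557.6520385742188, -326.1241455078125) 129.44601440429688
```

>>> step_arm([
  {"offset": [0,0,0],"turn": 1.6},
  {"offset": [39,-30,0],"turn": 0},
  {"offset": [39,-30,0],"turn": 0},
  {"offset": [39,-30,0],"turn": 0},
  {"offset": [39,-30,0],"turn": 0},
  {"offset": [39,-30,0],"turn": 0},
  {"offset": [39,-30,0],"turn": 0},
  {"offset": [39,-30,0],"turn": 0},
  {"offset": [39,-30,0],"turn": 0},
  {"offset": [39,-30,0],"turn": 0},
], hand=0.95, grip_force=30)

```text
clock: 1.1
position: [433.7, -198.9, 242.4]
tcp_rot: [[0.967, 0.255, 0.0], [0.255, -0.967, -0.0], [0.0, 0.0, -1.0]]
contact_force: [0.3, -0.7, 0.1]
grip_width: 81.3
gripper_force: 0.0
```

>>> step_arm([
  {"offset": [19,-45,0],"turn": 0},
  {"offset": [19,-45,0],"turn": 0},
  {"offset": [19,-45,0],"turn": 0},
  {"offset": [19,-45,0],"turn": 0},
  {"offset": [19,-45,0],"turn": 0},
  {"offset": [19,-45,0],"turn": 0},
  {"offset": [19,-45,0],"turn": 0},
  {"offset": [19,-45,0],"turn": 0},
  {"offset": [19,-45,0],"turn": 0},
  {"offset": [19,-45,0],"turn": 0},
])

```text
clock: 2.1
position: [501.1, 285.0, 242.1]
tcp_rot: [[0.967, 0.255, 0.0], [0.255, -0.967, -0.0], [-0.0, 0.0, -1.0]]
contact_force: [0.8, -0.8, 0.2]
grip_width: 80.9
gripper_force: 0.0
```

```bash
python3 - <<'E'
from h import *
plan(492.7,332.7,20,14.8)
# cutlery end points by ray-plane z~4, from top image colour blobs
c=camera_params('top');K=np.array(c['intrinsics']);R=np.array(c['R']);t=np.array(c['t']).ravel()
p=np.load('top.npz')['p'].astype(int);C=-R.T@t
for n,(u0,u1,v0,v1) in dict(fork=(360,386,190,262),knife=(462,486,160,240)).items():
    q=p[v0:v1,u0:u1]; m=(q[...,0]-q[...,2])>45
    m8=m.astype(np.uint8);k,lab,st,_=cv2.connectedComponentsWithStats(m8);m=lab==1+np.argmax(st[1:,4])
    v,u=np.nonzero(m);r=np.stack([(u+u0-K[0,2])/K[0,0],(v+v0-K[1,2])/K[1,1],0*u+1.],-1)@R
    X=C+r*((4-C[2])/r[:,2])[:,None];X=X[:,:2].astype(np.float32)
    vx,vy,cx,cy=cv2.fitLine(X,cv2.DIST_HUBER,0,.01,.01).ravel();print(n,len(X),np.degrees(np.arctan2(vy,vx)),cx,cy,cv2.minAreaRect(X))
E
```

```text
t2.10 pos [501.1 285.  242.1] yaw 14.79 | turn first -0.01 then [4.0, -48.2, 222.1] tilt [ 0. -0. -1.] F [ 0.8 -0.8  0.2] w 80.9
fork 161 10.280121 482.4502 -176.81758 ((478.6527099609375, -174.10714721679688), (151.49349975585938, 20.491182327270508), 7.338268280029297)
knife 312 10.168435 593.02875 -481.42404 ((591.1481323242188, -480.7854919433594), (209.60195922851562, 15.990554809570312), 9.396391868591309)
```

>>> step_arm([
  {"offset": [3,-40,20],"turn": 0},
  {"offset": [0,-9,40],"turn": 0},
  {"offset": [0,0,40],"turn": 0},
  {"offset": [0,0,40],"turn": 0},
  {"offset": [0,0,20],"turn": 0},
  {"offset": [0,0,0],"turn": 0},
  {"offset": [0,0,0],"turn": 0},
])

```text
clock: 2.8
position: [492.0, 331.3, 82.6]
tcp_rot: [[0.967, 0.255, 0.0], [0.255, -0.967, 0.0], [0.0, -0.0, -1.0]]
contact_force: [0.3, 0.3, -0.5]
grip_width: 81.1
gripper_force: 0.0
```

```bash
python3 - <<'E'
from h import *
plan(492.7,332.7,20,14.8)
p,d=grab('scene');cv2.imwrite('pics/s2.png',cv2.resize(p[110:230,340:460],None,fx=5,fy=5,interpolation=cv2.INTER_CUBIC)[:,:,::-1])
E
```

```text
t2.80 pos [492.  331.3  82.6] yaw 14.80 | turn first -0.00 then [1.0, -1.2, 62.6] tilt [ 0.  0. -1.] F [ 0.3  0.3 -0.5] w 81.1
```

View pics/s2.png

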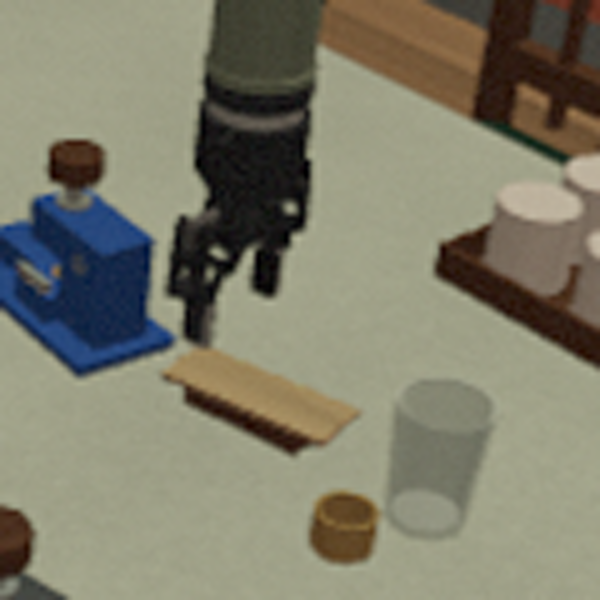

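The crop shows the fingers at about (200,330) and (265,285), straddling the near end of the card with nothing in the way. I'll descend and grip.

>>> step_arm([
  {"offset": [1,-1,25],"turn": 0},
  {"offset": [0,0,25],"turn": 0},
  {"offset": [0,0,12],"turn": 0},
  {"offset": [0,0,0],"turn": 0},
  {"offset": [0,0,0],"turn": 0},
])

```text
clock: 3.35
position: [493.3, 332.8, 21.6]
tcp_rot: [[0.967, 0.256, 0.002], [0.256, -0.967, 0.001], [0.002, -0.001, -1.0]]
contact_force: [-0.1, -0.2, -0.2]
grip_width: 81.2
gripper_force: 0.0
```

>>> step_arm([
  {"offset": [0,0,0],"turn": 0},
  {"offset": [0,0,0],"turn": 0},
  {"offset": [0,0,0],"turn": 0},
  {"offset": [0,0,0],"turn": 0},
  {"offset": [0,0,0],"turn": 0},
  {"offset": [0,0,0],"turn": 0},
], hand=0.5, grip_force=30)

```text
clock: 3.95
position: [493.1, 332.8, 21.6]
tcp_rot: [[0.967, 0.256, 0.002], [0.256, -0.967, 0.001], [0.002, -0.001, -1.0]]
contact_force: [-0.4, -0.3, 5.3]
grip_width: 51.4
gripper_force: 31.1
```

```bash
python3 - <<'E'
from h import *
plan(492.7,332.7,20,14.8);print(sense()['gripper_force'])
E
```

```text
t3.95 pos [493.1 332.8  21.6] yaw 14.84 | turn first 0.04 then [-0.4, -0.0, 1.6] tilt [ 0.  0. -1.] F [-0.4 -0.3  5.3] w 51.4
31.112730503082275
```

>>> step_arm([
  {"offset": [0,0,-10],"turn": 0},
  {"offset": [0,0,-30],"turn": 0},
  {"offset": [0,0,-40],"turn": 3.7},
  {"offset": [0,0,-40],"turn": 0},
  {"offset": [0,0,-20],"turn": 0},
  {"offset": [0,0,0],"turn": 0},
])

```text
clock: 4.55
position: [494.0, 333.4, 164.4]
tcp_rot: [[0.981, 0.193, 0.007], [0.193, -0.981, 0.004], [0.007, -0.003, -1.0]]
contact_force: [-0.8, -0.2, 0.2]
grip_width: 51.4
gripper_force: 31.5
```

```bash
python3 - <<'E'
from h import *
plan(508.9,-26,70,11.1);print(sense()['gripper_force'])
E
```

```text
t4.55 pos [494.  333.4 164.4] yaw 11.13 | turn first 0.03 then [-54.6, 355.5, 94.4] tilt [ 0.  0. -1.] F [-0.8 -0.2  0.2] w 51.4
31.507608890533447
```

>>> step_arm([
  {"offset": [-7,43,0],"turn": 0},
  {"offset": [-7,43,0],"turn": 0},
  {"offset": [-7,43,0],"turn": 0},
  {"offset": [-7,43,0],"turn": 0},
  {"offset": [-7,43,0],"turn": 0},
  {"offset": [-7,43,10],"turn": 0},
  {"offset": [-7,43,20],"turn": 0},
  {"offset": [-5,40,25],"turn": 0},
  {"offset": [0,14,30],"turn": 0},
  {"offset": [0,0,10],"turn": 0},
])

```text
clock: 5.55
position: [505.3, -28.1, 61.9]
tcp_rot: [[0.982, 0.19, -0.007], [0.19, -0.982, 0.0], [-0.007, -0.002, -1.0]]
contact_force: [-1.1, 0.0, -1.1]
grip_width: 51.3
gripper_force: 31.6
```

>>> step_arm([
  {"offset": [0,0,0],"turn": 0},
  {"offset": [0,0,0],"turn": 0},
])

```text
clock: 5.75
position: [508.1, -25.5, 65.5]
tcp_rot: [[0.981, 0.194, -0.0], [0.194, -0.981, 0.0], [-0.0, -0.0, -1.0]]
contact_force: [-1.0, 0.6, -0.7]
grip_width: 51.1
gripper_force: 31.6
```

```bash
python3 - <<'E'
from h import *
plan(508.9,-26,70,11.1)
p,d=grab('top');s,sd=grab('scene');plan(508.9,-26,70,11.1)
a=np.vstack([cv2.resize(p[140:250,260:380],(480,440),interpolation=cv2.INTER_CUBIC)])
b=cv2.resize(s[180:290,280:400],(480,440)[:2],interpolation=cv2.INTER_CUBIC)
cv2.imwrite('pics/t3.png',cv2.resize(cv2.convertScaleAbs(np.hstack([a,b]),alpha=1.6),(800,367))[:,:,::-1])
W=world('top');S=world('scene')
Q=W[140:260,270:370].reshape(-1,3);Q=Q[(Q[:,2]>72)&(Q[:,2]<92)&(Q[:,0]>515)&(Q[:,0]<625)]
print('card front pts',len(Q),cv2.minAreaRect(Q[:,:2].astype(np.float32)),Q.mean(0),Q.max(0))
# front edge & slope
A=np.c_[Q[:,:2],np.ones(len(Q))];print('slope',np.linalg.lstsq(A,Q[:,2],rcond=None)[0])
E
```

```text
t5.75 pos [508.1 -25.5  65.5] yaw 11.19 | turn first 0.09 then [0.7, 0.6, -4.5] tilt [-0.  0. -1.] F [-1.   0.6 -0.7] w 51.1
t5.85 pos [508.7 -25.4  66.3] yaw 11.22 | turn first 0.12 then [0.1, 0.6, -3.7] tilt [ 0. -0. -1.] F [0.5 0.5 0. ] w 51.1
card front pts 208 ((595.3342895507812, -8.036888122558594), (66.83289337158203, 51.63182067871094), 11.098620414733887) [586.1 -10.9  77.7] [624.8  20.4  88.4]
slope [ 0.   0.  69.6]
```

View pics/t3.png

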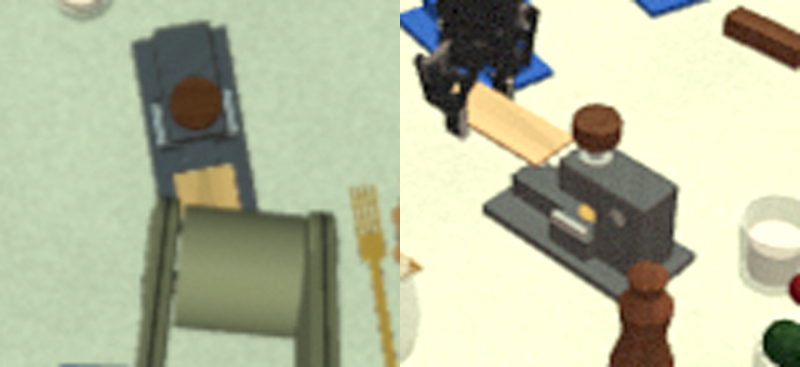

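The left half shows the card's front end at about (208,185), in line with the throat. The right half shows it level in front of the press. Depth puts it about 0.8 mm off the press axis, which I'll correct. The throat leaves 3 mm each side.

>>> step_arm([
  {"offset": [0,0.8,15],"turn": 0.1},
  {"offset": [0,0,15],"turn": 0},
  {"offset": [0,0,5],"turn": 0},
  {"offset": [0,0,0],"turn": 0},
  {"offset": [0,0,0],"turn": 0},
  {"offset": [0,0,0],"turn": 0},
])

```text
clock: 6.45
position: [508.7, -27.1, 31.1]
tcp_rot: [[0.981, 0.192, 0.002], [0.192, -0.981, -0.0], [0.002, 0.001, -1.0]]
contact_force: [-0.3, 0.9, -0.2]
grip_width: 51.4
gripper_force: 31.6
```

```bash
python3 - <<'E'
from h import *
plan(669.8-95.1*.981,5.6-95.1*.1925-.8,32,11.1)
E
```

```text
t6.45 pos [508.7 -27.1  31.1] yaw 11.05 | turn first -0.05 then [69.1, -0.3, -0.9] tilt [ 0. -0. -1.] F [-0.3  0.9 -0.2] w 51.4
```

>>> step_arm([
  {"offset": [10,0,-0.5],"turn": 0},
  {"offset": [10,0,0],"turn": 0},
  {"offset": [10,0,0],"turn": 0},
  {"offset": [10,0,0],"turn": 0},
  {"offset": [8,0,0],"turn": 0},
  {"offset": [8,0,0],"turn": 0},
  {"offset": [5,0,0],"turn": 0},
  {"offset": [0,0,0],"turn": 0},
  {"offset": [0,0,0],"turn": 0},
])

```text
clock: 7.35
position: [567.6, -15.5, 30.6]
tcp_rot: [[0.982, 0.191, -0.001], [0.191, -0.982, -0.0], [-0.001, -0.0, -1.0]]
contact_force: [-1.2, -0.0, -0.4]
grip_width: 51.5
gripper_force: 31.6
```

```bash
python3 - <<'E'
from h import *
plan(669.8-95.1*.981,5.6-95.1*.1925-.8,32,11.1);print(sense()['torque'])
E
```

```text
t7.35 pos [567.6 -15.5  30.6] yaw 11.03 | turn first -0.07 then [9.1, -0.3, -1.4] tilt [-0. -0. -1.] F [-1.2 -0.  -0.4] w 51.5
[-0.  0. -0.]
```

>>> step_arm([
  {"offset": [4,0,0],"turn": 0},
  {"offset": [3,0,0],"turn": 0},
  {"offset": [1,0,0],"turn": 0},
  {"offset": [0,0,0],"turn": 0},
  {"offset": [0,0,0],"turn": 0},
])

```text
clock: 7.85
position: [575.7, -14.0, 30.8]
tcp_rot: [[0.982, 0.191, -0.0], [0.191, -0.982, -0.0], [-0.0, 0.0, -1.0]]
contact_force: [-0.3, -0.2, -0.6]
grip_width: 51.3
gripper_force: 31.6
```

>>> step_arm([
  {"offset": [1,0,0],"turn": 0},
  {"offset": [0,0,0],"turn": 0},
])

```text
clock: 8.05
position: [576.6, -13.8, 30.7]
tcp_rot: [[0.982, 0.191, -0.001], [0.191, -0.982, -0.0], [-0.001, -0.0, -1.0]]
contact_force: [-0.4, -0.4, -1.1]
grip_width: 51.1
gripper_force: 31.6
```

>>> step_arm([
  {"offset": [1,0,0],"turn": 0},
  {"offset": [0,0,0],"turn": 0},
])

```text
clock: 8.25
position: [576.6, -13.7, 30.5]
tcp_rot: [[0.982, 0.191, -0.003], [0.191, -0.982, -0.0], [-0.003, -0.0, -1.0]]
contact_force: [-2.7, -1.4, 0.5]
grip_width: 50.8
gripper_force: 31.6
```

>>> step_arm([
  {"offset": [1,0,0],"turn": 0},
  {"offset": [0,0,0],"turn": 0},
  {"offset": [0,0,0],"turn": 0},
])

```text
clock: 8.55
position: [576.6, -13.7, 30.2]
tcp_rot: [[0.982, 0.191, -0.005], [0.191, -0.982, -0.0], [-0.005, -0.001, -1.0]]
contact_force: [-5.5, -1.2, 0.7]
grip_width: 51.4
gripper_force: 31.6
```

Force rises to 5.5 N at the predicted home position with no further advance, so the card is against the stop. I'll seat it on the bed and release.

>>> step_arm([
  {"offset": [0,0,0.5],"turn": 0},
  {"offset": [0,0,0.5],"turn": 0},
  {"offset": [0,0,0],"turn": 0},
])

```text
clock: 8.85
position: [576.7, -13.6, 29.7]
tcp_rot: [[0.982, 0.191, -0.005], [0.191, -0.982, -0.0], [-0.005, -0.001, -1.0]]
contact_force: [-6.1, -0.7, 3.6]
grip_width: 51.0
gripper_force: 31.9
```

>>> step_arm([
  {"offset": [0,0,0],"turn": 0},
  {"offset": [0,0,0],"turn": 0},
  {"offset": [0,0,0],"turn": 0},
], hand=0.85)

```text
clock: 9.15
position: [579.7, -13.4, 30.1]
tcp_rot: [[0.981, 0.191, 0.002], [0.191, -0.982, -0.0], [0.002, 0.0, -1.0]]
contact_force: [-0.2, 0.1, -0.7]
grip_width: 72.6
gripper_force: 0.0
```

```bash
python3 - <<'E'
from h import *
plan(576.6,-13.7,30,11.1)
p,d=grab('top');s,sd=grab('scene')
b=cv2.resize(s[180:290,280:400],(654,600),interpolation=cv2.INTER_CUBIC)
cv2.imwrite('pics/s4.png',cv2.convertScaleAbs(b,alpha=1.6)[:,:,::-1])
E
```

```text
t9.15 pos [579.7 -13.4  30.1] yaw 11.04 | turn first -0.06 then [-3.1, -0.3, 0.1] tilt [ 0. -0. -1.] F [-0.2  0.1 -0.7] w 72.6
```

View pics/s4.png

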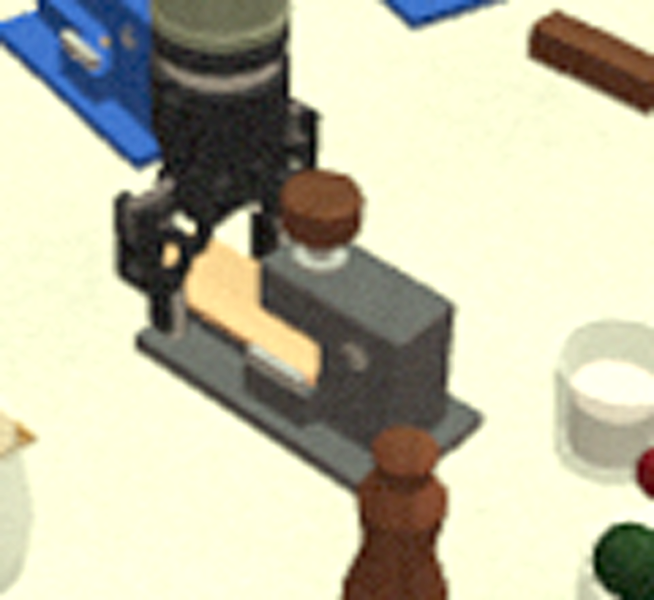

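The card lies flat in the throat, with its far end at (315,370) up against the column, and the fingers are clear of it. I'll go straight up, shut the fingers and move over the knob.

>>> step_arm([
  {"offset": [-3,0,-10],"turn": 0},
  {"offset": [0,0,-30],"turn": 0},
  {"offset": [0,0,-40],"turn": 0},
  {"offset": [0,0,-45],"turn": 0},
  {"offset": [0,0,-45],"turn": 0},
  {"offset": [0,0,-10],"turn": 0},
  {"offset": [0,0,0],"turn": 0},
])

```text
clock: 9.95
position: [576.7, -14.0, 212.7]
tcp_rot: [[0.982, 0.191, 0.006], [0.191, -0.982, -0.0], [0.006, 0.001, -1.0]]
contact_force: [-0.1, 0.4, -0.9]
grip_width: 72.2
gripper_force: 0.0
```

>>> step_arm([
  {"offset": [0,0,0],"turn": 0},
  {"offset": [0,0,0],"turn": 0},
  {"offset": [0,0,0],"turn": 0},
], hand=0)

```text
clock: 10.25
position: [575.0, -14.0, 208.0]
tcp_rot: [[0.982, 0.191, -0.004], [0.191, -0.982, 0.0], [-0.004, -0.001, -1.0]]
contact_force: [-0.2, 0.6, -0.5]
grip_width: 29.4
gripper_force: 0.0
```

```bash
python3 - <<'E'
from h import *
p,d=grab('top')
plan(650.2,1.75,165,11.1)
S=np.array([669.8,5.6]);a=np.radians(11.1);M=np.array([[np.cos(a),np.sin(a)],[-np.sin(a),np.cos(a)]])
for n in('top','scene'):
    if n=='scene': p,d=grab('scene')
    W=world(n);p=p.astype(int);m=((p[...,0]-p[...,2])>50)&(W[...,2]>34)&(W[...,2]<52)&(np.hypot(W[...,0]-610,W[...,1])<110)
    Q=W[m];q=(Q[:,:2]-S)@M.T
    print(n,m.sum(),'press-frame min',np.percentile(q,1,axis=0),'max',np.percentile(q,99,axis=0),'z',np.median(Q[:,2]),cv2.minAreaRect(Q[:,:2].astype(np.float32))[1:])
E
```

```text
t10.30 pos [575.2 -14.  208.2] yaw 11.03 | turn first -0.07 then [76.6, -1.0, 43.2] tilt [-0.  0. -1.] F [ 0.4 -0.6  0.1] w 21.9
top 68 press-frame min [-133.4  -25.4] max [-113.4   20.2] z 42.034594516180476 ((48.76317596435547, 20.040042877197266), 83.9820327758789)
scene 327 press-frame min [-129.8  -26.6] max [-3.4 22.9] z 40.17690397692595 ((134.76441955566406, 51.063228607177734), 10.113729476928711)
```

Card tail at press x≈-133.4 against a nominal -135, so it is fully home within measuring error. On to the knob.

>>> step_arm([
  {"offset": [38,-1,0],"turn": 0},
  {"offset": [35,0,0],"turn": 0},
  {"offset": [3,0,10],"turn": 0},
  {"offset": [0,0,20],"turn": 0},
  {"offset": [0,0,10],"turn": 0},
  {"offset": [0,0,0],"turn": 0},
  {"offset": [0,0,0],"turn": 0},
])

```text
clock: 11.05
position: [650.0, 1.4, 169.9]
tcp_rot: [[0.982, 0.191, -0.0], [0.191, -0.982, -0.0], [-0.0, 0.0, -1.0]]
contact_force: [0.3, 0.6, 0.7]
grip_width: -0.1
gripper_force: 0.0
```

```bash
python3 - <<'E'
from h import *
plan(650.2,1.75,153,11.1)
E
```

```text
t11.05 pos [650.    1.4 169.9] yaw 11.03 | turn first -0.07 then [0.3, -0.3, 16.9] tilt [-0. -0. -1.] F [0.3 0.6 0.7] w -0.1
```

Centred over the knob. Contact should come at TCP z≈153 and the bottom of travel at about 135.

>>> step_arm([
  {"offset": [0,0,8],"turn": 0},
  {"offset": [0,0,5],"turn": 0},
  {"offset": [0,0,4],"turn": 0},
  {"offset": [0,0,4],"turn": 0},
  {"offset": [0,0,0],"turn": 0},
  {"offset": [0,0,0],"turn": 0},
])

```text
clock: 11.65
position: [650.1, 1.5, 149.5]
tcp_rot: [[0.982, 0.191, 0.0], [0.191, -0.982, -0.0], [0.0, 0.0, -1.0]]
contact_force: [-2.8, -0.2, 5.6]
grip_width: -0.2
gripper_force: 2.6
```

>>> step_arm([
  {"offset": [0,0,4],"turn": 0},
  {"offset": [0,0,4],"turn": 0},
  {"offset": [0,0,4],"turn": 0},
  {"offset": [0,0,0],"turn": 0},
  {"offset": [0,0,0],"turn": 0},
])

```text
clock: 12.15
position: [650.1, 1.5, 138.9]
tcp_rot: [[0.982, 0.191, 0.001], [0.191, -0.982, -0.0], [0.001, 0.0, -1.0]]
contact_force: [-3.0, -0.4, 11.5]
grip_width: 0.0
gripper_force: 5.6
```

>>> step_arm([
  {"offset": [0,0,1],"turn": 0},
  {"offset": [0,0,1],"turn": 0},
  {"offset": [0,0,0],"turn": 0},
  {"offset": [0,0,0],"turn": 0},
])

```text
clock: 12.55
position: [650.2, 1.5, 137.2]
tcp_rot: [[0.982, 0.191, 0.001], [0.191, -0.982, -0.0], [0.001, 0.0, -1.0]]
contact_force: [-4.4, -0.0, 12.3]
grip_width: 0.0
gripper_force: 6.1
```

>>> step_arm([
  {"offset": [0,0,1],"turn": 0},
  {"offset": [0,0,1],"turn": 0},
  {"offset": [0,0,1],"turn": 0},
  {"offset": [0,0,0],"turn": 0},
  {"offset": [0,0,0],"turn": 0},
])

```text
clock: 13.05
position: [650.2, 1.5, 135.0]
tcp_rot: [[0.982, 0.191, 0.002], [0.191, -0.982, -0.0], [0.002, 0.001, -1.0]]
contact_force: [-5.7, 0.4, 15.5]
grip_width: -0.1
gripper_force: 7.6
```

>>> step_arm([
  {"offset": [0,0,1],"turn": 0},
  {"offset": [0,0,1],"turn": 0},
  {"offset": [0,0,0],"turn": 0},
  {"offset": [0,0,0],"turn": 0},
])

```text
clock: 13.45
position: [650.2, 1.5, 134.9]
tcp_rot: [[0.982, 0.191, 0.003], [0.191, -0.982, -0.0], [0.003, 0.001, -1.0]]
contact_force: [-8.3, 0.2, 22.3]
grip_width: 0.1
gripper_force: 11.7
```

It has bottomed out: z no longer changes and the force has risen to 22 N. I'll hold, then let the knob rise.

>>> step_arm([
  {"offset": [0,0,0],"turn": 0},
  {"offset": [0,0,0],"turn": 0},
  {"offset": [0,0,0],"turn": 0},
  {"offset": [0,0,0],"turn": 0},
  {"offset": [0,0,0],"turn": 0},
  {"offset": [0,0,0],"turn": 0},
  {"offset": [0,0,0],"turn": 0},
  {"offset": [0,0,0],"turn": 0},
])

```text
clock: 14.25
position: [650.2, 1.5, 134.9]
tcp_rot: [[0.982, 0.191, 0.003], [0.191, -0.982, -0.0], [0.003, 0.001, -1.0]]
contact_force: [-8.5, -0.0, 23.6]
grip_width: 0.2
gripper_force: 11.7
```

>>> step_arm([
  {"offset": [0,0,-4],"turn": 0},
  {"offset": [0,0,-5],"turn": 0},
  {"offset": [0,0,-5],"turn": 0},
  {"offset": [0,0,-5],"turn": 0},
  {"offset": [0,0,-5],"turn": 0},
  {"offset": [0,0,-15],"turn": 0},
  {"offset": [0,0,-30],"turn": 0},
  {"offset": [0,0,0],"turn": 0},
  {"offset": [0,0,0],"turn": 0},
])

```text
clock: 15.15
position: [650.5, 1.5, 199.0]
tcp_rot: [[0.982, 0.191, 0.001], [0.191, -0.982, -0.0], [0.001, 0.0, -1.0]]
contact_force: [-0.3, -0.4, 0.5]
grip_width: -0.1
gripper_force: 0.0
```

```bash
python3 - <<'E'
from h import *
p,d=grab('top')
S=np.array([669.8,5.6]);a=np.radians(11.1)
g=S-95*np.array([np.cos(a),np.sin(a)])
plan(g[0],g[1],200,11.1)
M=np.array([[np.cos(a),np.sin(a)],[-np.sin(a),np.cos(a)]])
s,sd=grab('scene')
for n,p in(('top',p),('scene',s)):
    W=world(n);p=p.astype(int);m=((p[...,0]-p[...,2])>50)&(W[...,2]>34)&(W[...,2]<52)&(np.hypot(W[...,0]-610,W[...,1])<110)
    Q=W[m];q=(Q[:,:2]-S)@M.T
    print(n,m.sum(),'min',np.percentile(q,1,axis=0),'max',np.percentile(q,99,axis=0),'z',np.median(Q[:,2]),cv2.minAreaRect(Q[:,:2].astype(np.float32)))
K=world('scene')[200:240,320:355].reshape(-1,3);print('knob z',np.percentile(K[K[:,2]<160][:,2],97))
E
```

```text
t15.20 pos [649.9   1.5 197.9] yaw 11.03 | turn first -0.07 then [-74.7, -0.2, -2.1] tilt [-0. -0. -1.] F [-0.2 -0.3  0.3] w 0.0
top 343 min [-110.6  -25.7] max [-44.4  20.8] z 42.08751166390766 ((593.4415283203125, -11.97088623046875), (69.64154815673828, 47.280555725097656), 12.068289756774902)
scene 323 min [-130.5  -27. ] max [-3.3 23.4] z 40.08517412822888 ((606.60400390625, -7.598262786865234), (134.2156219482422, 53.726558685302734), 10.814937591552734)
knob z 140.55056273428016
```

The knob is back up (z≈141) and the card hasn't moved. I'll regrip it with the fingertips level with its underside, so it can later be set down on the plate floor. By the finger geometry the tips are about 7 mm ahead of the TCP at 52 mm opening, so I want TCP z≈44.

>>> step_arm([
  {"offset": [-37,0,0],"turn": 0},
  {"offset": [-35,0,0],"turn": 0},
  {"offset": [-4,0,0],"turn": 0},
  {"offset": [0,0.5,40],"turn": 0},
  {"offset": [0,0,40],"turn": 0},
  {"offset": [0,0,35],"turn": 0},
  {"offset": [0,0,25],"turn": 0},
  {"offset": [0,0,8],"turn": 0},
  {"offset": [0,0,0],"turn": 0},
  {"offset": [0,0,0],"turn": 0},
], hand=0.85)

```text
clock: 16.25
position: [576.8, -13.5, 51.6]
tcp_rot: [[0.982, 0.191, 0.002], [0.191, -0.982, -0.0], [0.002, 0.0, -1.0]]
contact_force: [0.5, -0.0, -0.5]
grip_width: 72.5
gripper_force: 0.0
```

```bash
python3 - <<'E'
from h import *
plan(576.6,-13.7,44,11.1)
E
```

```text
t16.25 pos [576.8 -13.5  51.6] yaw 11.03 | turn first -0.07 then [-0.2, 0.1, 7.6] tilt [ 0. -0. -1.] F [ 0.5 -0.  -0.5] w 72.5
```

>>> step_arm([
  {"offset": [0,0,7.6],"turn": 0},
  {"offset": [0,0,0],"turn": 0},
  {"offset": [0,0,0],"turn": 0},
])

```text
clock: 16.55
position: [575.9, -13.5, 43.7]
tcp_rot: [[0.982, 0.191, 0.001], [0.191, -0.982, -0.0], [0.001, 0.0, -1.0]]
contact_force: [0.9, 0.4, -0.4]
grip_width: 72.5
gripper_force: 0.0
```

>>> step_arm([
  {"offset": [0,0,0],"turn": 0},
  {"offset": [0,0,0],"turn": 0},
  {"offset": [0,0,0],"turn": 0},
  {"offset": [0,0,0],"turn": 0},
  {"offset": [0,0,0],"turn": 0},
], hand=0.5, grip_force=35)

```text
clock: 17.05
position: [576.0, -13.5, 43.9]
tcp_rot: [[0.982, 0.191, 0.001], [0.191, -0.982, -0.0], [0.001, 0.0, -1.0]]
contact_force: [-0.1, 1.4, 6.3]
grip_width: 50.9
gripper_force: 36.7
```

```bash
python3 - <<'E'
from h import *
plan(576.6,-13.7,44,11.1)
p,d=grab('scene')
b=cv2.resize(p[200:270,290:380],(772,600),interpolation=cv2.INTER_CUBIC)
cv2.imwrite('pics/s6.png',cv2.convertScaleAbs(b,alpha=1.6)[:,:,::-1])
E
```

```text
t17.05 pos [576.  -13.5  43.9] yaw 11.04 | turn first -0.06 then [0.5, 0.3, -0.1] tilt [ 0. -0. -1.] F [-0.1  1.4  6.3] w 50.9
```

View pics/s6.png

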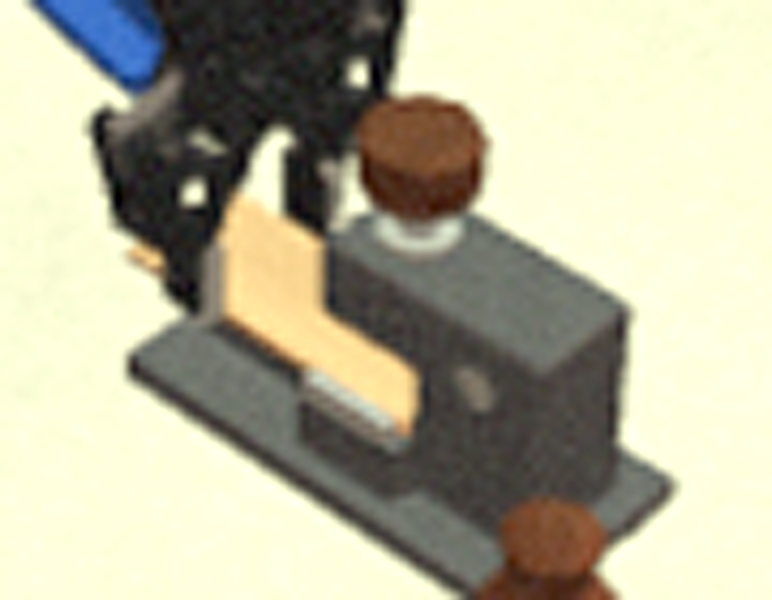

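The fingertip at (205,320) ends level with the card's underside, as wanted. I'll ease the card up a little, draw it straight out and lift.

>>> step_arm([
  {"offset": [0,0,-1.5],"turn": 0},
  {"offset": [-4,0,0],"turn": 0},
  {"offset": [-10,0,0],"turn": 0},
  {"offset": [-15,0,0],"turn": 0},
  {"offset": [-18,0,0],"turn": 0},
  {"offset": [-15,0,0],"turn": 0},
  {"offset": [-8,0,0],"turn": 0},
  {"offset": [0,0,-5],"turn": 0},
  {"offset": [0,0,0],"turn": 0},
])

```text
clock: 18.0
position: [508.0, -27.0, 50.5]
tcp_rot: [[0.982, 0.191, 0.002], [0.191, -0.982, -0.0], [0.002, 0.001, -1.0]]
contact_force: [0.2, -0.1, -0.2]
grip_width: 50.7
gripper_force: 36.5
```

```bash
python3 - <<'E'
from h import *
a=np.radians(9.8);g=np.array([557.7,-326.1])-28*np.array([np.cos(a),np.sin(a)]);print(g)
plan(g[0],g[1],120,9.8)
E
```

```text
[ 530.1 -330.9]
t18.00 pos [508.  -27.   50.5] yaw 11.02 | turn first 1.22 then [-29.9, 303.2, -69.5] tilt [ 0. -0. -1.] F [ 0.2 -0.1 -0.2] w 50.7
```

>>> step_arm([
  {"offset": [0,0,-20],"turn": 1.2},
  {"offset": [0,0,-35],"turn": 0},
  {"offset": [-5,35,-15],"turn": 0},
  {"offset": [-5,45,0],"turn": 0},
  {"offset": [-5,45,0],"turn": 0},
  {"offset": [-5,45,0],"turn": 0},
  {"offset": [-5,45,0],"turn": 0},
  {"offset": [-5,45,0],"turn": 0},
  {"offset": [0,35,10],"turn": 0},
  {"offset": [0,8,20],"turn": 0},
])

```text
clock: 19.0
position: [531.7, -335.9, 91.1]
tcp_rot: [[0.986, 0.168, 0.006], [0.168, -0.986, -0.005], [0.005, 0.006, -1.0]]
contact_force: [0.3, 1.6, 0.0]
grip_width: 50.3
gripper_force: 36.7
```

>>> step_arm([
  {"offset": [0,0,20],"turn": 0},
  {"offset": [0,0,10],"turn": 0},
  {"offset": [0,0,0],"turn": 0},
  {"offset": [0,0,0],"turn": 0},
  {"offset": [0,0,0],"turn": 0},
])

```text
clock: 19.5
position: [530.1, -330.7, 60.9]
tcp_rot: [[0.985, 0.171, 0.002], [0.171, -0.985, -0.001], [0.002, 0.002, -1.0]]
contact_force: [0.0, -0.4, 0.3]
grip_width: 50.7
gripper_force: 36.6
```

```bash
python3 - <<'E'
from h import *
p,d=grab('top')
plan(530.1,-330.9,17,9.8)
W=world('top');q=p.astype(int);m=((q[...,0]-q[...,2])>50)&(W[...,2]>45)&(W[...,2]<95)&(np.hypot(W[...,0]-560,W[...,1]+326)<120)
Q=W[m];print(m.sum(),Q.mean(0),cv2.minAreaRect(Q[:,:2].astype(np.float32)),Q.max(0),Q.min(0))
a=np.radians(9.8);M=np.array([[np.cos(a),np.sin(a)],[-np.sin(a),np.cos(a)]])
L=(Q[:,:2]-[557.7,-326.1])@M.T;print('plate-frame',np.percentile(L,[0,2,98,100],axis=0))
cv2.imwrite('pics/t7.png',cv2.resize(cv2.convertScaleAbs(p[145:265,355:495],alpha=1.4),(700,600),interpolation=cv2.INTER_CUBIC)[:,:,::-1])
E
```

```text
t19.55 pos [ 530.  -330.7   61. ] yaw 9.86 | turn first 0.06 then [0.0, 0.2, 44.0] tilt [ 0. -0. -1.] F [-1.3  0.2 -0. ] w 50.7
455 [ 575.6 -320.6   59.3] ((557.7674560546875, -325.9324951171875), (130.09642028808594, 50.041595458984375), 9.570911407470703) [ 624.  -292.3   66.2] [ 490.5 -346.5   53.3]
plate-frame [[-64.9 -25. ]
 [-62.  -23.3]
 [ 63.4  23.5]
 [ 65.2  25. ]]
```

View pics/t7.png

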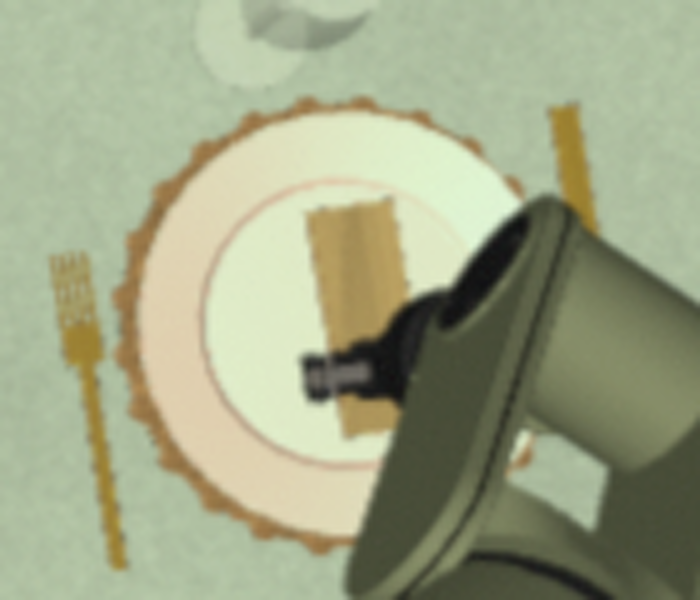

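The card hovers centred on the plate, from (310,205) to (400,430), parallel to the fork and knife. In plate frame it spans -65 to +65 and -25 to +25. I'll lower it, gently at the end.

>>> step_arm([
  {"offset": [0,0,18],"turn": 0},
  {"offset": [0,0,15],"turn": 0},
  {"offset": [0,0,6],"turn": 0},
  {"offset": [0,0,2],"turn": 0},
  {"offset": [0,0,0],"turn": 0},
  {"offset": [0,0,0],"turn": 0},
])

```text
clock: 20.15
position: [529.7, -330.9, 19.6]
tcp_rot: [[0.985, 0.171, 0.001], [0.171, -0.985, -0.001], [0.001, 0.001, -1.0]]
contact_force: [0.7, -0.1, -0.5]
grip_width: 50.9
gripper_force: 36.7
```

>>> step_arm([
  {"offset": [0,0,1],"turn": 0},
  {"offset": [0,0,0.5],"turn": 0},
  {"offset": [0,0,0],"turn": 0},
  {"offset": [0,0,0],"turn": 0},
])

```text
clock: 20.55
position: [529.3, -330.6, 17.3]
tcp_rot: [[0.985, 0.171, 0.0], [0.171, -0.985, -0.0], [0.0, 0.0, -1.0]]
contact_force: [0.6, 0.7, -0.8]
grip_width: 50.2
gripper_force: 36.7
```

>>> step_arm([
  {"offset": [0,0,0.5],"turn": 0},
  {"offset": [0,0,0.5],"turn": 0},
  {"offset": [0,0,0],"turn": 0},
  {"offset": [0,0,0],"turn": 0},
])

```text
clock: 20.95
position: [529.2, -330.6, 16.2]
tcp_rot: [[0.985, 0.171, -0.0], [0.171, -0.985, -0.0], [-0.0, 0.0, -1.0]]
contact_force: [-0.4, 0.6, -1.0]
grip_width: 50.5
gripper_force: 36.7
```

>>> step_arm([
  {"offset": [0,0,0.5],"turn": 0},
  {"offset": [0,0,0],"turn": 0},
  {"offset": [0,0,0],"turn": 0},
])

```text
clock: 21.25
position: [529.2, -330.6, 15.7]
tcp_rot: [[0.985, 0.171, -0.0], [0.171, -0.985, -0.0], [-0.0, 0.0, -1.0]]
contact_force: [0.2, 0.3, -0.3]
grip_width: 51.3
gripper_force: 36.7
```

>>> step_arm([
  {"offset": [0,0,0.4],"turn": 0},
  {"offset": [0,0,0],"turn": 0},
  {"offset": [0,0,0],"turn": 0},
])

```text
clock: 21.55
position: [529.2, -330.6, 15.3]
tcp_rot: [[0.985, 0.171, 0.0], [0.171, -0.985, -0.0], [0.0, 0.0, -1.0]]
contact_force: [-1.5, 0.6, -0.2]
grip_width: 50.8
gripper_force: 36.7
```

>>> step_arm([
  {"offset": [0,0,0.4],"turn": 0},
  {"offset": [0,0,0],"turn": 0},
  {"offset": [0,0,0],"turn": 0},
])

```text
clock: 21.85
position: [529.2, -330.6, 14.9]
tcp_rot: [[0.985, 0.171, -0.0], [0.171, -0.985, -0.0], [-0.0, 0.0, -1.0]]
contact_force: [0.5, 0.5, -0.5]
grip_width: 51.0
gripper_force: 36.7
```

>>> step_arm([
  {"offset": [0,0,0.4],"turn": 0},
  {"offset": [0,0,0],"turn": 0},
  {"offset": [0,0,0],"turn": 0},
])

```text
clock: 22.15
position: [529.2, -330.6, 14.5]
tcp_rot: [[0.985, 0.171, 0.0], [0.171, -0.985, -0.0], [0.0, 0.0, -1.0]]
contact_force: [-0.7, 0.4, 0.5]
grip_width: 50.8
gripper_force: 36.7
```

>>> step_arm([
  {"offset": [0,0,0.4],"turn": 0},
  {"offset": [0,0,0],"turn": 0},
  {"offset": [0,0,0],"turn": 0},
])

```text
clock: 22.45
position: [529.2, -330.6, 14.1]
tcp_rot: [[0.985, 0.171, -0.0], [0.171, -0.985, -0.0], [-0.0, 0.0, -1.0]]
contact_force: [-0.7, 0.3, -0.6]
grip_width: 50.8
gripper_force: 36.7
```

>>> step_arm([
  {"offset": [0,0,0.4],"turn": 0},
  {"offset": [0,0,0],"turn": 0},
  {"offset": [0,0,0],"turn": 0},
])

```text
clock: 22.75
position: [529.2, -330.6, 13.7]
tcp_rot: [[0.985, 0.171, 0.0], [0.171, -0.985, -0.0], [0.0, 0.0, -1.0]]
contact_force: [0.4, 0.2, -1.2]
grip_width: 50.5
gripper_force: 36.7
```

```bash
python3 - <<'E'
from h import *
z=np.load('top.npz')
def st(p,d,lab):
    W=world('top',d);q=p.astype(int);m=((q[...,0]-q[...,2])>50)&(W[...,2]>5)&(W[...,2]<95)&(np.hypot(W[...,0]-575,W[...,1]+323)<55)
    Q=W[m];A=np.c_[Q[:,:2]-[575,-323],np.ones(len(Q))];print(lab,m.sum(),np.median(Q[:,2]),np.linalg.lstsq(A,Q[:,2],rcond=None)[0].round(4))
st(z['p'],z['d'],'hover tcp61');p,d=grab('top');st(p,d,'now')
W=world('top',d);print('floor',[W[v,u][2] for u,v in((405,205),(410,215),(408,195),(440,180))])
s,sd=grab('scene');cv2.imwrite('pics/s8.png',cv2.resize(cv2.convertScaleAbs(s[235:320,165:285],alpha=1.4),(800,566),interpolation=cv2.INTER_CUBIC)[:,:,::-1])
E
```

```text
hover tcp61 397 59.165155570214246 [-0.   0.  59.2]
now 359 11.945422160381431 [-0.  0. 12.]
floor [np.float64(1.406264255929625), np.float64(5.403560147896922), np.float64(3.9130560302842503), np.float64(13.878242329559203)]
```

View pics/s8.png

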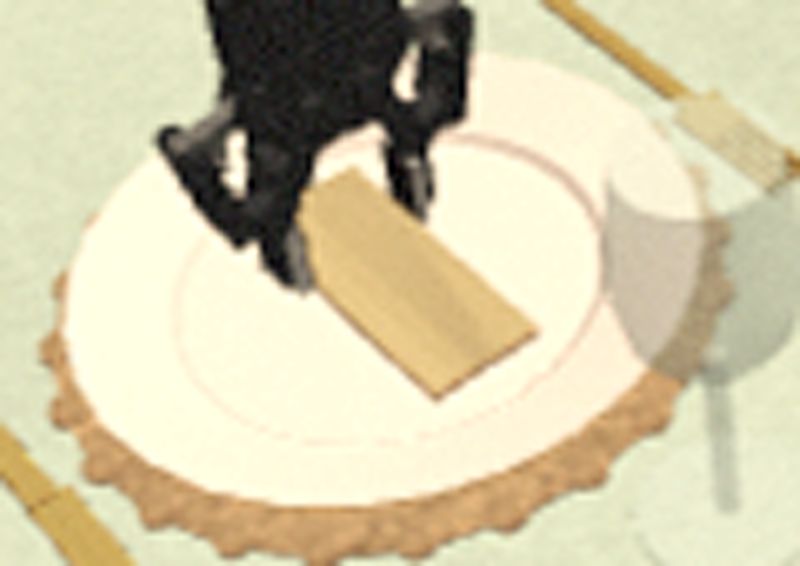

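The card is level, just above the plate floor, with the fingertips by its edges at (295,285) and (420,215). Depth reads low here, so I'll keep lowering until I feel contact.

>>> step_arm([
  {"offset": [0,0,0.4],"turn": 0},
  {"offset": [0,0,0],"turn": 0},
  {"offset": [0,0,0],"turn": 0},
])

```text
clock: 23.15
position: [529.2, -330.6, 13.3]
tcp_rot: [[0.985, 0.171, -0.0], [0.171, -0.985, -0.0], [-0.0, 0.0, -1.0]]
contact_force: [-0.5, 0.2, -1.2]
grip_width: 50.6
gripper_force: 36.7
```

>>> step_arm([
  {"offset": [0,0,0.4],"turn": 0},
  {"offset": [0,0,0],"turn": 0},
  {"offset": [0,0,0],"turn": 0},
])

```text
clock: 23.45
position: [529.3, -330.6, 13.0]
tcp_rot: [[0.985, 0.171, 0.0], [0.171, -0.985, -0.0], [0.0, 0.0, -1.0]]
contact_force: [0.2, 0.6, 0.5]
grip_width: 50.5
gripper_force: 37.2
```

>>> step_arm([
  {"offset": [0,0,0.4],"turn": 0},
  {"offset": [0,0,0],"turn": 0},
  {"offset": [0,0,0],"turn": 0},
])

```text
clock: 23.75
position: [529.3, -330.6, 13.0]
tcp_rot: [[0.985, 0.171, 0.0], [0.171, -0.985, -0.0], [0.0, 0.0, -1.0]]
contact_force: [-1.5, 0.2, 5.3]
grip_width: 50.5
gripper_force: 39.7
```

Contact at TCP z 13.0 with 5 N. Releasing gently.

>>> step_arm([
  {"offset": [0,0,-0.3],"turn": 0},
  {"offset": [0,0,0],"turn": 0},
], grip_force=20)

```text
clock: 23.95
position: [529.3, -330.6, 13.0]
tcp_rot: [[0.985, 0.171, 0.0], [0.171, -0.985, -0.0], [0.0, 0.0, -1.0]]
contact_force: [-0.9, 0.7, 4.1]
grip_width: 50.8
gripper_force: 39.3
```

>>> step_arm([
  {"offset": [0,0,0],"turn": 0},
  {"offset": [0,0,0],"turn": 0},
  {"offset": [0,0,0],"turn": 0},
], hand=0.75)

```text
clock: 24.25
position: [529.1, -330.5, 12.4]
tcp_rot: [[0.985, 0.171, -0.0], [0.171, -0.985, 0.0], [-0.0, -0.0, -1.0]]
contact_force: [0.2, -0.2, -0.4]
grip_width: 64.0
gripper_force: 0.0
```

>>> step_arm([
  {"offset": [0,0,-5],"turn": 0},
  {"offset": [0,0,-15],"turn": 0},
  {"offset": [0,0,-35],"turn": 0},
  {"offset": [0,0,-45],"turn": 0},
  {"offset": [0,0,-45],"turn": 0},
  {"offset": [-30,0,-20],"turn": 0},
  {"offset": [-45,0,0],"turn": 0},
  {"offset": [-45,0,0],"turn": 0},
  {"offset": [0,0,0],"turn": 0},
  {"offset": [0,0,0],"turn": 0},
])

```text
clock: 25.25
position: [410.6, -351.4, 178.5]
tcp_rot: [[0.986, 0.169, 0.001], [0.169, -0.986, -0.001], [0.001, 0.001, -1.0]]
contact_force: [0.7, 0.1, 0.1]
grip_width: 64.0
gripper_force: 0.0
```

```bash
python3 - <<'E'
from h import *
p,d=grab('top');W=world('top',d);q=p.astype(int)
m=((q[...,0]-q[...,2])>50)&(W[...,2]>5)&(W[...,2]<95)&(np.hypot(W[...,0]-557,W[...,1]+326)<80)
Q=W[m];print(m.sum(),np.median(Q[:,2]),cv2.minAreaRect(Q[:,:2].astype(np.float32)))
plan(450,-330,180,9.8)
cv2.imwrite('pics/t9.png',cv2.resize(cv2.convertScaleAbs(p[110:270,180:500],alpha=1.4),(800,400),interpolation=cv2.INTER_CUBIC)[:,:,::-1])
E
```

```text
658 11.274642457950637 ((557.1937255859375, -326.7154235839844), (129.7722930908203, 49.84016418457031), 9.789883613586426)
t25.30 pos [ 411.5 -351.4  178.4] yaw 9.80 | turn first -0.00 then [41.6, -14.5, -1.6] tilt [ 0. -0. -1.] F [ 0.6 -0.2  0.5] w 63.8
```

View pics/t9.png

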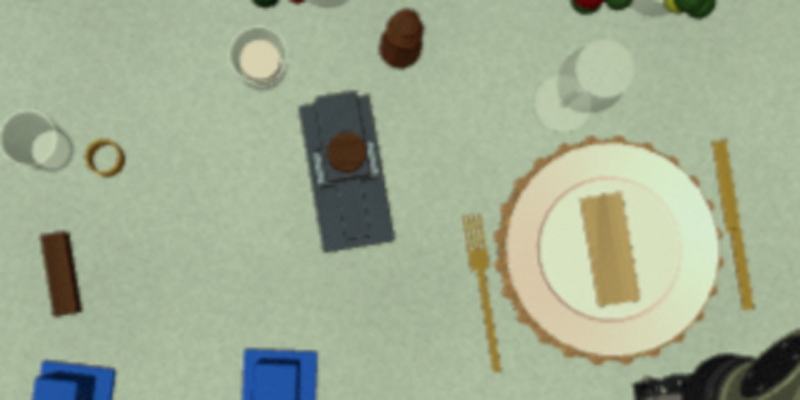

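The card lies flat in the middle of the plate, from (590,195) to (630,305). Its centre is (557, -327) and its yaw 9.8°, in line with the cutlery. Everything else is where it was and the arm is clear.

```bash
python3 -c "
from rig import *
print(hand_in())"
```

```text
the job is handed in; nothing more can be done
None
```

I pressed the card while it was fully home in the dark press, then laid it flat in the middle of the plate, in line with the fork and knife, and handed the job in at about 25 s.

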